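# Start the jar shaker from its control strip

### The arm

A 6-joint arm with a two-finger parallel gripper is mounted at the origin on the work surface; the furniture and walls round the work are solid. World frame = base frame: x ahead of the robot, y to its left, z up, the work surface at z = 0. Lengths are in m, angles in rad, forces in N, time in s.
With the tool pointing down it reaches from about 0.25 to 0.725 m from the base axis. Payload 4 kg.
Tool frame: the origin (TCP) lies at the very end of the fingers, on their centre line; the grasp point (between the pads) lies 19 mm behind it; z points along the fingers, y is the line along which they close (so a half turn about z gives the same grasp; the last joint's range is limited). The gripper opens to 85 mm and grips with 20 to 120 N. Pads are 22 mm wide; open, the fingers measure 114 mm over their backs; the gripper's body (76 mm by 85 mm) begins 54 mm behind the grasp point. The pads swing forward as they close: fully open they stand 13 mm farther back than shut.
Start: joints at [1.319, 0.241, 0.005, 1.335, 0, 1.571], TCP at [0.125, 0.484, 0.231] pointing down, gripper open.
Joint ranges: [-2.72, 2.72], [-1.05, 1.87], [-1.09, 1.28], [-1.99, 2.15], [-1.42, 1.44], [-3.14, 3.14]. Speed limits (rad/s): [2.79, 2.79, 3.14, 3.14, 3.14, 3.14].

### API

Orientations are given as a unit quaternion [x, y, z, w].
In Python, from workcell import bot, vision, workorder, boxes_of gives the robot as it stands.
- The arm moves only by the tool send_rows, never from a script. Its argument "motion" is text: rows parted by semicolons, each of 5 numbers parted by spaces: the closure, from -1 (fully open) to 1 (shut), so that 0 is half open, then the shift along the tool's x, y, z in cm, then the turn about the tool's z in rad. In form: claw x y z twist; .... A call has 1 to 5 rows; each row is the pose to reach, as a shift and turn from the pose commanded when the call began, along the tool's axes at that moment; what a row does not reach only later rows make up. A row lasts 1/10 s, in which the tool goes at most 50 mm and 8.59 degrees, less where a joint would pass 70% of its speed; a pose out of reach is approached as far as the arm can. A call with a gripper value outside its range is refused whole. The fingers move at their own pace and stop on an object; the grip force is fixed at half the most. Time passes only in rows, so rows that repeat a pose let the fingers close. It gives the time, the measured TCP pose, the force, the opening and the grip force at its end, in the units of the state.
- bot.get_obs(): the state, without advancing time (a new reading comes with each control period).
- vision.camera(name): name is "side" or "top"; returns the picture (480x640x3 uint8, red, green, blue); there is no depth.
- vision.camera_model(name): a dict with "fov_y" (degrees; the focal length in pixels is half the picture's height over the tangent of half this angle, whatever the lens; pixels are square), "cx", "cy" (the principal point, pixels), "k1" (the pictures are not rectified: a ray, as slopes to the right and down, at radius r is drawn at 1 + k1 r^2 times it, then the intrinsics apply), "world_from_camera" (4x4, takes a point from camera to world coordinates). Camera axes: x right, y down, z forward; pixel columns grow to the right and rows downward; lengths in m; the calibration is good to about 2 mm. A picture is of the moment at which its call begins. camera_model takes no time and is no camera call.
- workorder.job_done(): hands the job in; it is judged then, once.
Trained networks look in the newest picture that a camera, given by its name, has taken for a name from the list of things; names that differ only in an ending like _2 or _b are one class to them, and where a whole thing is asked for, a point or a joint stands for the part that bears it (a point fixed in the world has none). Each returns a list of dicts, best first, with "conf" (0 to 1); they miss things now and then, are a little off and sometimes report something else, mostly with a low value. They report only what shows in the picture. A call takes as long as a camera call. They do not tell look-alikes from the thing itself.
- boxes_of(camera, target): "rect" ([centre column, centre row, width, height] in pixels, round what is visible of it).
The state is a dict: "clock": time; "joint_pos": joint angles; "joint_vel": joint speeds; "tau": joint torques, N m; "eef_pos": TCP position; "tool_rot": TCP orientation; "ft_force": force on the tool from outside, world axes, zero at the start; "ft_torque": the same for the moment, N m; "grip_width": finger opening in m; "grasp_force": force on a finger pad.
Only numpy, scipy, OpenCV 4.12 (cv2) and the standard library are available. Lean on these libraries where they do the work, as an engineer would, in place of code of your own. Each camera call takes 0.05 s, during which the arm holds its last target. There are 200 camera calls.

### The job

An ointment jar stands in the holder of the jar shaker, ready to be mixed: start the shaker with your closed fingertips. Switch it on by pressing down the raised far half of the rocker, then push the square key fully down so that it stays down, then press the round button fully down and let it come up again, in that order. Leave the narrow bar key unpressed, do not lift or shift the jars and other things standing about, and finish clear of everything.

Things in the scene. Friction and masses are not known exactly. Their poses are not given: they have to be found in the camera images.
- shaker: Jar shaker, fixed white housing with steel top, 110 mm deep (x), 380 wide (y), top 50 mm above the counter. Origin: centre of its underside; x points away from the robot (yaw up to 0.18 rad), y left. At y = +130 mm a holder cup (76 mm across, 14 high) with a jar. At y = +45, -20, -85, -150 mm sit four grey modules (92 x 58 x 8 mm), order varies, each with one black control at its centre.
- rocker_pivot (a point): Middle of the rocker, on its hinge axis (along y), 67 mm above the counter; fixed, axes as the shaker's. Rocker 66 mm long (x), 36 wide, a shallow V of 9 mm plates, surface 5 mm above this point; side cheeks 46 mm over all, no higher than its middle. The far half (+x) starts raised, its end 8 mm above the middle: press that about 24 mm from the middle; near half about level.
- rocker (a joint): Rocker angle, rad: 0 = off (far half raised), 0.28 = fully on (far half pressed down to nearly level, near half raised). Starts at 0 to 0.04. No spring: about 3 N near its end moves it and it stays where it is left.
- square_key_top (a point): Centre of the top face of the square key (38 x 38 mm), 74 mm above the counter when up; moves down with the key; axes as the shaker's, z up.
- square_key (a joint): How far the square key is pressed down, m: 0 = up (start), 0.008 = fully down. About 3 N moves it; it stays where it is left, without a spring.
- round_button_top (a point): Centre of the flat top of the round button (36 mm diameter), 74 mm above the counter when up; moves with it; axes as the shaker's.
- round_button (a joint): How far the round button is pressed down, m: 0 = up (start), 0.007 = fully down. Spring: 2 N to start, 6 N fully down; comes up by itself when let go.
- bar_key_top (a point): Centre of the top face of the narrow bar key (56 mm along x, 14 mm wide), 74 mm above the counter. To be left alone.
- bar_key (a joint): How far the bar key is pressed down, m: 0 = up (start), 0.008 = down; about 3 N moves it and it stays down. To be left alone.
- shaker_jar: White ointment jar, 60 mm diameter, 42 mm high, loose in the holder cup; origin at the centre of its underside, top 96 mm above the counter. To be left standing.
- side_jar: White ointment jar, 58 mm diameter, 40 mm high, loose on the counter beside the left end of the shaker; origin at the centre of its underside. Bystander.
- small_bottle: Brown glass bottle, 44 mm diameter, 100 mm high, loose on the counter at the left rear; origin at the centre of its underside. Bystander.
There are look-alikes about, which are no part of the job. Leave any pink or purple look-alike of the shaker_jar alone.

How it is judged:
By the outcome, as a careful person would: the job done as asked, in the order asked, and still so for the second after the job is handed in, with the robot touching nothing.
It also fails if it takes over 48 s, if anything falls off the work surface, if the arm or the gripper's body presses on something with over 40 N, if the wrist force passes 120 N, or if a joint passes its speed limit or range.

## Working session

There is one attempt and no reset: what is moved stays moved. The work goes in short steps, Python scripts to look and compute and a tool call to move; the robot and the scene stay as the last step left them, time stands still between calls to the robot, and variables do not carry over. Pictures are saved under pics/ and viewed, at most 10 in all, crops included, and the job is handed in when it is done.

Besides the shell and the picture viewer there is one more tool, called after ">>>" by a JSON object that holds its "name" and its "arguments". send_rows: Moves the arm, as the interface text tells. Its arguments: {"type":"object","properties":{"motion":{"type":"string"}},"required":["motion"]}

```bash
mkdir -p pics; cat > h.py <<'E'
import numpy as np, cv2
from workcell import bot, vision, workorder, boxes_of
def ray(cam,u,v):
    m=vision.camera_model(cam); f=240/np.tan(np.radians(m["fov_y"])/2)
    K=np.array([[f,0,m["cx"]],[0,f,m["cy"]],[0,0,1.]])
    p=cv2.undistortPoints(np.array([[[u,v]]],float),K,np.array([m["k1"],0,0,0.]))[0,0] 
    T=np.array(m["world_from_camera"]); return T[:3,3],T[:3,:3]@np.array([p[0],p[1],1])
def at(cam,u,v,z):
    o,d=ray(cam,u,v); return o+d*(z-o[2])/d[2]
def proj(cam,P):
    m=vision.camera_model(cam); f=240/np.tan(np.radians(m["fov_y"])/2)
    T=np.linalg.inv(np.array(m["world_from_camera"])); p=T[:3,:3]@np.array(P)+T[:3,3]; s=p[:2]/p[2]
    s=s*(1+m["k1"]*(s@s)); return np.array([m["cx"],m["cy"]])+f*s
E
python3 - <<'E'
from h import *
for c in("top","side"):
    im=vision.camera(c); cv2.imwrite(f"pics/{c}0.png",im[:,:,::-1])
    for t,z in(("rocker",.07),("square_key_top",.074),("round_button_top",.074),("bar_key_top",.074),("shaker_jar",.096),("shaker",.05)):
        for b in boxes_of(c,t)[:3]:
            print(c,t,round(b["conf"],2),np.round(b["rect"]),np.round(at(c,*b["rect"][:2],z),3))
print(bot.get_obs()); print(vision.camera_model("top"))
E
```

```text
top rocker 0.77 [456. 206.  17.  33.] [ 0.496 -0.089  0.07 ]
top square_key_top 0.7 [484. 207.  23.  19.] [ 0.492 -0.146  0.074]
top square_key_top 0.28 [181. 201.  32.  23.] [0.517 0.477 0.074]
top round_button_top 0.63 [421. 207.  21.  22.] [ 0.495 -0.016  0.074]
top bar_key_top 0.58 [392. 209.   8.  29.] [0.491 0.045 0.074]
top shaker_jar 0.93 [348. 206.  32.  29.] [0.497 0.135 0.096]
top shaker_jar 0.87 [244. 226.  31.  30.] [0.46  0.343 0.096]
top shaker_jar 0.63 [476. 273.  35.  28.] [ 0.358 -0.118  0.096]
top shaker 0.6 [413. 209. 183.  58.] [ 0.493 -0.002  0.05 ]
side rocker 0.59 [237. 209.  28.  15.] [ 0.494 -0.091  0.07 ]
side square_key_top 0.74 [228. 197.  22.  15.] [ 0.496 -0.142  0.074]
side round_button_top 0.59 [248. 223.  20.  14.] [ 0.495 -0.018  0.074]
side round_button_top 0.55 [259. 258. 112. 102.] [0.52  0.114 0.074]
side round_button_top 0.25 [257. 242.  30.  11.] [0.504 0.061 0.074]
side bar_key_top 0.72 [257. 241.  24.  17.] [0.503 0.057 0.074]
side bar_key_top 0.58 [302. 310.  33.  32.] [0.511 0.291 0.074]
side shaker_jar 0.91 [331. 269.  30.  34.] [0.427 0.
[... 564 characters left out ...]
-07]), 'eef_pos': array([0.12458138, 0.48424549, 0.23134646]), 'tool_rot': array([ 1.25558061e-01,  9.92086272e-01,  3.75289742e-05, -8.23175117e-06]), 'ft_force': array([-0.00119982, -0.26960981, -0.28573795]), 'ft_torque': array([0.00937721, 0.05724916, 0.01855492]), 'grasp_force': 0.0, 'grip_width': 0.08518320658781728}
{'fov_y': 54.267803313188686, 'cx': 320.4978874457745, 'cy': 238.36847718891482, 'k1': -0.12311122741910423, 'world_from_camera': array([[-0.01727408, -0.99806365,  0.05975418,  0.37742205],
       [-0.9998248 ,  0.01767366,  0.00616507,  0.18491579],
       [-0.0072092 , -0.05963722, -0.99819408,  1.0172364 ],
       [ 0.        ,  0.        ,  0.        ,  1.        ]])}
```

View pics/top0.png

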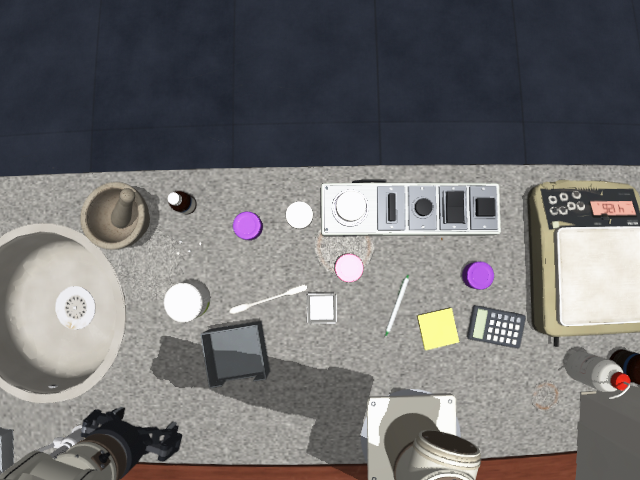

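View pics/side0.png

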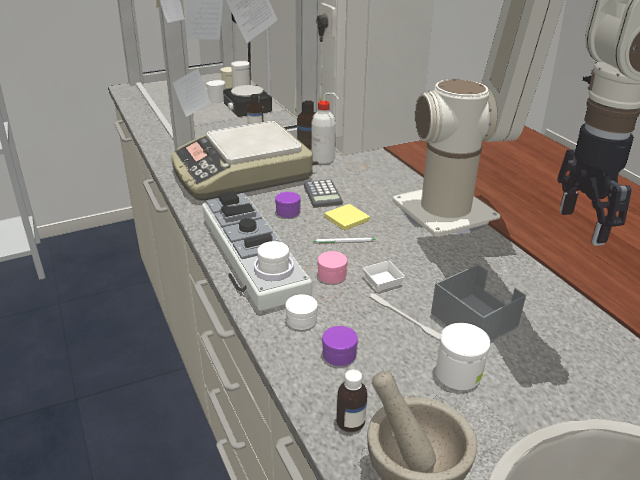

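The top view shows the shaker at (321..499, 183..235). From left to right it carries the jar (350,207), bar (392,208), round button (423,207), rocker (455,207) and square key (485,207).

Possible mix-ups are the jars at (299,215), pink (349,267), and purple (247,225) and (480,275). On the right there are calculator and scale keys. None of these sit on the shaker. I'll check the choice in a close crop.

```bash
python3 - <<'E'
from h import *
from scipy.optimize import least_squares
t=cv2.imread("pics/top0.png")[175:245,310:510]; t=cv2.resize(t,None,fx=4,fy=4,interpolation=cv2.INTER_CUBIC)
cv2.imwrite("pics/crop.png",t)
# controls' box centres, mean of both cameras; order from picture
obs=[("top",456,206,-85,.072),("top",484,207,-150,.072),("top",421,207,-20,.074),("top",392,209,45,.074),("top",348,206,130,.096),
("side",237,209,-85,.068),("side",228,197,-150,.07),("side",248,223,-20,.071)]
def P(q,y,z): return [q[0]-np.sin(q[2])*y/1e3,q[1]+np.cos(q[2])*y/1e3,z]
r=least_squares(lambda q:np.concatenate([proj(c,P(q,y,z))-[u,v] for c,u,v,y,z in obs]),[.495,0,0],loss="soft_l1")
print(r.x,np.round(r.fun.reshape(-1,2),1))
q=r.x
c,s=np.cos(q[2]),np.sin(q[2])
print([ [int(k) for k in (proj("top",[q[0]+c*x-s*y,q[1]+s*x+c*y,.05])-[310,175])*4] for x in(-.055,.055) for y in(-.19,.19)])
E
```

```text
[ 0.49433003  0.00102127 -0.0020075 ] [[-1.9  0.7]
 [ 1.  -0.6]
 [ 2.  -0.1]
 [-0.8 -1.6]
 [ 2.   0.6]
 [ 0.8  2. ]
 [ 0.4  0.4]
 [-0.1  0.8]]
[[763, 233], [41, 245], [754, 27], [38, 34]]
```

View pics/crop.png

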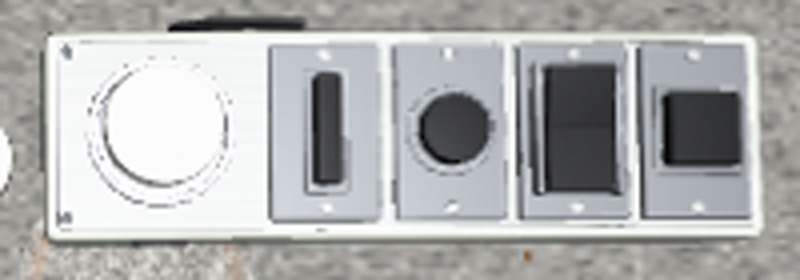

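The crop shows exactly the four modules on the shaker: bar (327,128), round button (454,127), rocker (580,128), square key (702,127). I'll refine the pose from the module screws and control tops.

```bash
python3 - <<'E'
from h import *
f=lambda x,y,z:np.round(at("top",310+(x+.5)/4-.5,175+(y+.5)/4-.5,z),4)
for a,b in(((325,55),(327,207)),((448,52),(452,207)),((573,53),(577,207)),((694,54),(698,207))):
    A,B=f(*a,.058),f(*b,.058); print("module",(A+B)/2,"yaw",(A-B)[1]/(A-B)[0])
print("bar",f(327,128,.074),"round",f(454,127,.074),"square",f(702,127,.074),"rocker mid",f(580,128,.072))
from scipy.spatial.transform import Rotation as R
o=bot.get_obs(); print(R.from_quat(o["tool_rot"]).as_matrix().round(4))
E
```

```text
module [0.4965 0.0439 0.058 ] yaw -0.015189873417721511
module [ 0.4963 -0.0207  0.058 ] yaw -0.007425742574257431
module [ 0.4951  -0.08645  0.058  ] yaw -0.013647642679900618
module [ 0.49405 -0.151    0.058  ] yaw -0.017391304347826236
bar [0.4959 0.0457 0.074 ] round [ 0.4954 -0.0193  0.074 ] square [ 0.4937 -0.1486  0.074 ] rocker mid [ 0.4943 -0.0851  0.072 ]
[[-9.685e-01  2.491e-01 -0.000e+00]
 [ 2.491e-01  9.685e-01  1.000e-04]
 [ 0.000e+00  1.000e-04 -1.000e+00]]
```

>>> {"name": "send_rows", "arguments": {"motion": "1 -5 -4.3 0.5 -0.05; 1 -9 -7.8 1 -0.1; 1 -13 -11.3 1.5 -0.15; 1 -17 -14.7 2 -0.2; 1 -20 -17.3 2 -0.24"}}

```text
clock: 1.2
eef_pos: [0.267, 0.2777, 0.2117]
tool_rot: [0.004, 1.0, 0.0, 0.0]
ft_force: [1.0, 0.2, 0.4]
grip_width: 0.0124
grasp_force: 0.0
```

```bash
cat >> h.py <<'E'
from scipy.spatial.transform import Rotation as R
def go(x,y,z,yaw=-.013):
    o=bot.get_obs(); M=R.from_quat(o["tool_rot"]).as_matrix(); p=o["eef_pos"]
    yt=M@np.array([0,1,0]); 
    print("t",o["clock"],"pos",p.round(4),"F",o["ft_force"].round(1),"w",o["grip_width"].round(4),"need cm",(M.T@(np.array([x,y,z])-p)*100).round(2),"twist",round(float(np.arctan2(-yt[0],yt[1])-yaw),3))
E
python3 -c "
from h import *
go(.5188,-.0861,.13)"
```

```text
Traceback (most recent call last):
  File "h.py", line 18, in go
    print("t",o["clock"],"pos",p.round(4),"F",o["ft_force"].round(1),"w",o["grip_width"].round(4),"need cm",(M.T@(np.array([x,y,z])-p)*100).round(2),"twist",round(float(np.arctan2(-yt[0],yt[1])-yaw),3))
                                                                         ^^^^^^^^^^^^^^^^^^^^^
AttributeError: 'float' object has no attribute 'round'
```

>>> {"name": "send_rows", "arguments": {"motion": "1 -2.5 -3.5 0.5 0; 1 -5 -7 1 0; 1 -7.5 -10.5 1.5 0; 1 -10 -14 2 0; 1 -12.5 -17.5 3 0"}}

```text
clock: 1.7
eef_pos: [0.3908, 0.1015, 0.1825]
tool_rot: [0.006, 1.0, 0.0, 0.001]
ft_force: [1.3, 0.6, 0.7]
grip_width: 0.0005
grasp_force: 0.0
```

>>> {"name": "send_rows", "arguments": {"motion": "1 -3 -4 0.5 0; 1 -6 -8 1 0; 1 -9 -12 2 0; 1 -12 -16 4 0; 1 -12 -17.8 5 0"}}

```text
clock: 2.2
eef_pos: [0.5101, -0.0796, 0.1309]
tool_rot: [0.007, 1.0, -0.0, 0.001]
ft_force: [-1.2, 1.0, 0.4]
grip_width: -0.0
grasp_force: 0.0
```

>>> {"name": "send_rows", "arguments": {"motion": "1 0 0 0 0; 1 0 0 0 0"}}

```text
clock: 2.4
eef_pos: [0.5068, -0.0766, 0.1315]
tool_rot: [0.007, 1.0, 0.0, -0.001]
ft_force: [0.0, 0.9, 0.2]
grip_width: -0.0002
grasp_force: 0.0
```

```bash
sed -i 's/o\["grip_width"\].round(4)/round(float(o["grip_width"]),4)/' h.py
python3 - <<'E'
from h import *
go(.5188,-.0861,.13)
im=vision.camera("top")[:,:,::-1]; cv2.imwrite("pics/t1.png",cv2.resize(im[150:260,310:530],None,fx=3,fy=3))
im=vision.camera("side")[:,:,::-1]; s=cv2.resize(im[150:320,170:330],None,fx=3.5,fy=3.5); cv2.imwrite("pics/s1.png",s)
print(proj("side",[.519,-.086,.13]))
E
```

```text
t 2.4 pos [ 0.5068 -0.0766  0.1315] F [0.  0.9 0.2] w -0.0002 need cm [-1.22 -0.94  0.15] twist -0.0
[224.4797677  187.33068071]
```

View pics/s1.png

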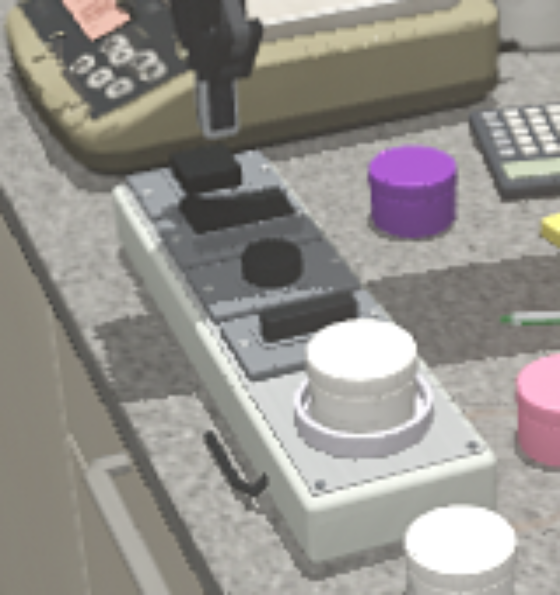

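The side view shows the closed fingertips at crop (218,132), hovering above the rocker (235,210) and the square key (208,168), in agreement with the calibration. I'll align over the far half, then lower.

>>> {"name": "send_rows", "arguments": {"motion": "1 -0.6 -0.5 1.5 0; 1 -1.1 -0.9 3 0; 1 -1.1 -0.9 4 0; 1 -1.1 -0.9 4.6 0; 1 -1.1 -0.9 4.6 0"}}

```text
clock: 3.0
eef_pos: [0.5174, -0.0847, 0.0855]
tool_rot: [0.005, 1.0, 0.0, -0.001]
ft_force: [-1.3, 0.7, -0.5]
grip_width: 0.0004
grasp_force: 0.0
```

```bash
python3 -c "
from h import *
go(.517,-.0861,.071)"
```

```text
t 3.0 pos [ 0.5174 -0.0847  0.0855] F [-1.3  0.7 -0.5] w 0.0004 need cm [ 0.03 -0.14  1.45] twist 0.002
```

>>> {"name": "send_rows", "arguments": {"motion": "1 0 -0.1 0.4 0; 1 0 -0.1 0.7 0; 1 0 -0.1 0.9 0; 1 0 -0.1 1.1 0; 1 0 -0.1 1.2 0"}}

```text
clock: 3.5
eef_pos: [0.5192, -0.0867, 0.0744]
tool_rot: [0.006, 1.0, 0.0, 0.001]
ft_force: [1.7, 0.6, 3.2]
grip_width: 0.0001
grasp_force: 1.3
```

>>> {"name": "send_rows", "arguments": {"motion": "1 0 0 0.1 0; 1 0 0 0.2 0; 1 0 0 0.2 0"}}

```text
clock: 3.8
eef_pos: [0.5186, -0.0867, 0.072]
tool_rot: [0.006, 1.0, -0.0, 0.0]
ft_force: [1.6, -0.3, 2.8]
grip_width: -0.0
grasp_force: 1.3
```

>>> {"name": "send_rows", "arguments": {"motion": "1 0 0 0.1 0; 1 0 0 0.2 0; 1 0 0 0.3 0; 1 0 0 0.3 0"}}

```text
clock: 4.2
eef_pos: [0.5189, -0.0868, 0.0706]
tool_rot: [0.006, 1.0, -0.0, 0.001]
ft_force: [-0.5, 0.8, 12.4]
grip_width: 0.0002
grasp_force: 6.3
```

>>> {"name": "send_rows", "arguments": {"motion": "1 0 0 0.1 0; 1 0 0 0.1 0; 1 0 0 -1.5 0; 1 0 0 -3 0; 1 0 0 -3 0"}}

```text
clock: 4.7
eef_pos: [0.5183, -0.0868, 0.0998]
tool_rot: [0.006, 1.0, -0.0, 0.0]
ft_force: [-0.3, 0.4, -0.2]
grip_width: 0.0002
grasp_force: 0.0
```

```bash
python3 -c "
from h import *
go(.494,-.1500,.085)"
```

```text
t 4.7 pos [ 0.5183 -0.0868  0.0998] F [-0.3  0.4 -0.2] w 0.0002 need cm [ 2.35 -6.35  1.48] twist 0.001
```

>>> {"name": "send_rows", "arguments": {"motion": "1 0.8 -2.1 -0.3 0; 1 1.6 -4.2 -0.3 0; 1 2.3 -6.3 0 0; 1 2.3 -6.3 0 0; 1 2.3 -6.3 1.2 0"}}

```text
clock: 5.2
eef_pos: [0.4947, -0.1496, 0.0867]
tool_rot: [0.006, 1.0, 0.0, 0.001]
ft_force: [0.7, -0.5, 0.1]
grip_width: 0.0002
grasp_force: 0.0
```

```bash
python3 - <<'E'
from h import *
go(.494,-.1500,.066)
im=vision.camera("side")[:,:,::-1]; cv2.imwrite("pics/s2.png",cv2.resize(im[160:260,190:290],None,fx=5,fy=5,interpolation=cv2.INTER_CUBIC))
E
```

```text
t 5.2 pos [ 0.4947 -0.1496  0.0867] F [ 0.7 -0.5  0.1] w 0.0002 need cm [ 0.07 -0.04  2.07] twist 0.0
```

View pics/s2.png

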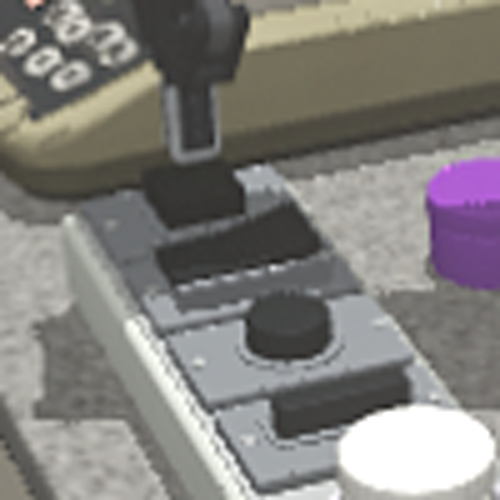

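The crop shows the rocker flipped, with its near half (300,215) now raised. The fingertips at (195,160) stand over the centre of the square key. Next I press it.

>>> {"name": "send_rows", "arguments": {"motion": "1 0 0 0.5 0; 1 0 0 1 0; 1 0 0 1.4 0; 1 0 0 1.7 0; 1 0 0 1.9 0"}}

```text
clock: 5.75
eef_pos: [0.4944, -0.1487, 0.0678]
tool_rot: [0.006, 1.0, 0.0, -0.0]
ft_force: [-1.0, 1.6, 2.9]
grip_width: 0.0003
grasp_force: 1.4
```

>>> {"name": "send_rows", "arguments": {"motion": "1 0 0 0.1 0; 1 0 0 0.2 0; 1 0 0 0.3 0; 1 0 0 0.4 0; 1 0 0 0.4 0"}}

```text
clock: 6.25
eef_pos: [0.4947, -0.1492, 0.0659]
tool_rot: [0.006, 1.0, 0.0, 0.001]
ft_force: [-5.1, 3.2, 14.2]
grip_width: 0.0
grasp_force: 7.4
```

At the stop: z is 0.066 and the force 14 N. I'll lift and go to the round button at (0.496, -0.020), passing over the rocker, whose near end is up to about 0.08.

>>> {"name": "send_rows", "arguments": {"motion": "1 0 0 0.1 0; 1 0 0 0.1 0; 1 0 0 -2 0; 1 0 0 -4 0; 1 0 0 -4 0"}}

```text
clock: 6.75
eef_pos: [0.4968, -0.1505, 0.1066]
tool_rot: [0.006, 1.0, -0.001, 0.003]
ft_force: [0.7, -0.5, -0.6]
grip_width: 0.0
grasp_force: 0.0
```

>>> {"name": "send_rows", "arguments": {"motion": "1 0 3 0 0; 1 -0.1 6 0 0; 1 -0.1 9 0 0; 1 -0.1 13 0 0; 1 -0.1 13 0 0"}}

```text
clock: 7.25
eef_pos: [0.4965, -0.0159, 0.1029]
tool_rot: [0.003, 1.0, 0.0, -0.001]
ft_force: [-0.1, -0.3, -0.5]
grip_width: -0.0003
grasp_force: 0.0
```

>>> {"name": "send_rows", "arguments": {"motion": "1 0 0 1 0; 1 0 0 2 0; 1 0 0 2 0"}}

```text
clock: 7.55
eef_pos: [0.4951, -0.0203, 0.0814]
tool_rot: [0.007, 1.0, -0.0, -0.002]
ft_force: [-1.2, -1.1, 1.0]
grip_width: -0.0003
grasp_force: 0.0
```

```bash
python3 - <<'E'
from h import *
go(.496,-.0200,.067)
im=vision.camera("side")[:,:,::-1]; cv2.imwrite("pics/s3.png",cv2.resize(im[160:260,190:290],None,fx=5,fy=5,interpolation=cv2.INTER_CUBIC))
E
```

```text
t 7.55 pos [ 0.4951 -0.0203  0.0814] F [-1.2 -1.1  1. ] w -0.0003 need cm [-0.09  0.04  1.44] twist -0.0
```

View pics/s3.png

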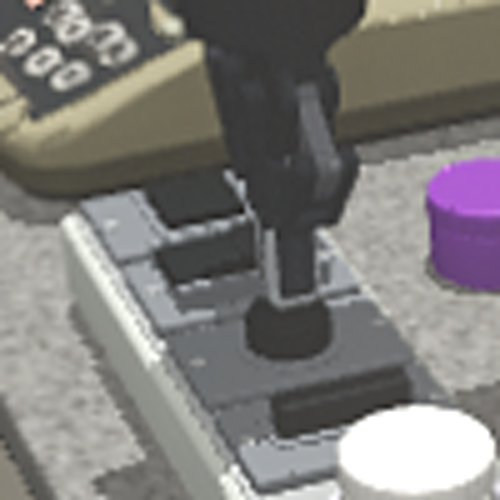

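The square key (195,205) now sits low, and the tips at (293,300) are centred over the round button. Next I press it fully and release.

>>> {"name": "send_rows", "arguments": {"motion": "1 0 0 0.4 0; 1 0 0 0.8 0; 1 0 0 1.2 0; 1 0 0 1.5 0; 1 0 0 1.6 0"}}

```text
clock: 8.1
eef_pos: [0.4972, -0.0198, 0.0681]
tool_rot: [0.006, 1.0, -0.001, 0.0]
ft_force: [-1.2, -2.0, 5.0]
grip_width: -0.0
grasp_force: 2.5
```

>>> {"name": "send_rows", "arguments": {"motion": "1 0 0 0.1 0; 1 0 0 0.2 0; 1 0 0 0.3 0; 1 0 0 0.3 0"}}

```text
clock: 8.5
eef_pos: [0.4973, -0.0198, 0.067]
tool_rot: [0.006, 1.0, -0.001, 0.001]
ft_force: [-4.9, -2.0, 14.8]
grip_width: -0.0
grasp_force: 7.6
```

At its stop (15 N, above the 6 N spring). I'll add a touch more, then lift well clear.

>>> {"name": "send_rows", "arguments": {"motion": "1 0 0 0.1 0; 1 0 0 0.1 0; 1 0 0 -2 0; 1 0 0 -5 0; 1 0 0 -8 0"}}

```text
clock: 9.0
eef_pos: [0.4963, -0.019, 0.1453]
tool_rot: [0.006, 1.0, 0.0, -0.001]
ft_force: [1.4, 0.1, 0.8]
grip_width: -0.0001
grasp_force: 0.0
```

>>> {"name": "send_rows", "arguments": {"motion": "1 4 0 -2 0; 1 8 0 -4 0; 1 12 0 -5 0; 1 12 0 -5 0; 1 12 0 -5 0"}}

```text
clock: 9.5
eef_pos: [0.377, -0.0177, 0.1954]
tool_rot: [0.006, 1.0, 0.0, 0.001]
ft_force: [0.4, -0.4, -0.4]
grip_width: -0.0
grasp_force: 0.0
```

```bash
python3 - <<'E'
from h import *
go(.375,-.02,.2)
a=vision.camera("side")[:,:,::-1]; a=cv2.resize(a[170:320,190:350],None,fx=3.6,fy=3.6,interpolation=cv2.INTER_CUBIC)
b=vision.camera("top")[:,:,::-1]; b=cv2.resize(b[175:245,310:510],(576,200),interpolation=cv2.INTER_CUBIC)
c=np.vstack([a[:390],b]); cv2.imwrite("pics/end.png",c)
E
```

```text
t 9.5 pos [ 0.377  -0.0177  0.1954] F [ 0.4 -0.4 -0.4] w -0.0 need cm [ 0.19 -0.23 -0.46] twist 0.001
```

View pics/end.png

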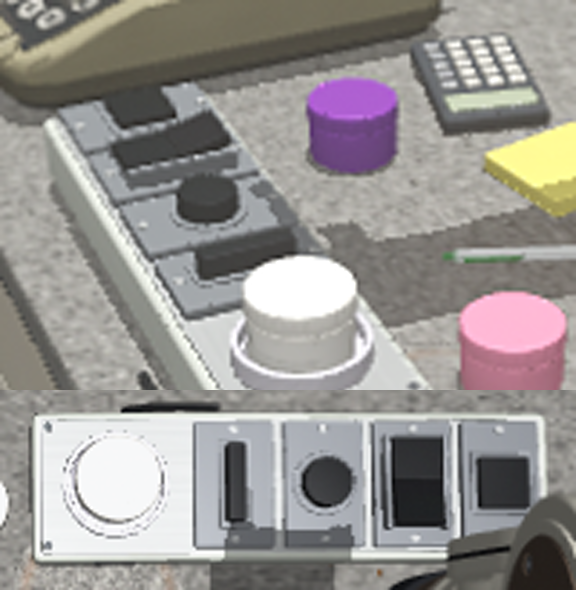

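The final view shows the rocker on with its near half (200,130) up and the square key (140,105) down. The round button (207,198) is up again, the bar key (245,255) is up, and the jar is in place with the arm clear.

```bash
python3 -c "
from h import *
print(workorder.job_done())"
```

```text
the job is handed in; nothing more can be done
None
```

The shaker was started in the order asked: rocker on, square key down and staying down, round button pressed fully and back up; the bar key and jars are untouched, the arm is clear, and the job is handed in at about 10 s on the robot's clock.

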